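# Put the bar things back in their own holders

### The job

Put each of the four bar things into its own holder, standing upright and flat on the holder's felt inside the rim: the round green-banded tin in the large round dark-wood holder, the jigger in the middle-sized round grey holder, the bottle stopper in the small round white holder, and the match box lying flat between the four corner guards of the metal stand, its long side along the stand's long side. Leave the egg cup and the lemon that stand among them where they are.

Things in the scene. Friction and masses are not known exactly. Their poses are not given: they have to be found in the camera images.
- polish_tin: Round tin, dark green patterned band and white lid, standing upright, 44 tall, 64 across, 67 across at the lid (the top 8 mm; the lid does not come off). Origin: centre of its underside, z up along its axis. About 0.2 kg. Grip from above across its full width, fingertips about 20 above its underside
- jigger: Plated metal double measuring jigger, standing upright, hourglass shaped, 70 tall, 43 across at the foot and at the top. Origin: centre of its underside, z up along its axis. It behaves as a solid cylinder-like piece 42 across near the foot, narrowing evenly to 37 at the top (the waist is filled for contact), so grip it near the top, pads 50 to 60 up, not at the waist. About 0.09 kg
- stopper: Plated metal bottle stopper, standing upright, 49 tall: a foot and a ball-like grip, each 24 across. Origin: centre of its underside, z up along its axis. For contact its sides run straight from foot to grip (the waist is filled). Grip across the ball, pads about 33 to 36 up. About 0.06 kg
- match_box: Small red match box lying flat: 37 along its own x, 53 along its own y, 15 high. Origin: centre of its underside, z up. The drawer does not slide. 0.03 kg. Grip across the 37 width (fingers close along its x) with the fingertips a few mm over the surface
- tin_holder: Fixed large round holder of very dark wood with a dark-green felt floor: inner diameter 85, outer 97 (101 at the foot), rim 12 high, floor 4 above the worktop. Origin: centre of its underside, z up
- jigger_holder: Fixed middle-sized round grey holder with a blue felt floor: inner diameter 62, outer 74 (78 at the foot), rim 12 high, floor 4 above the worktop. Origin: centre of its underside, z up
- stopper_holder: Fixed small round white ceramic holder with a yellow felt floor: inner diameter 43, outer 55 (59 at the foot), rim 12 high, floor 4 above the worktop. Origin: centre of its underside, z up
- match_stand: Fixed rectangular metal stand with a red pad as floor, plate 64 along its x by 82 along its y. Four L-shaped corner guards, 3 thick, rise to 13 above the worktop; the space between them is 53 (x) by 70 (y); the sides between the guards are open, 50 wide on the long sides and 37 wide on the short sides, so that fingertips can go down there. Floor 4 above the worktop. Origin: centre of its underside, z up
- egg_cup: Bystander: plated egg cup standing upright, 46 across, 60 tall, loose; leave it alone. Origin: centre of its underside
- lemon: Bystander: yellow lemon, 71 long by 53 by 51 high, loose; leave it alone. Origin: at its underside, below its centre. (Also about: a loose cork, 23 across, 44 tall. Wall cabinets hang over the back of the worktop, fronts 0.63 m ahead of the robot's base axis, undersides 0.45 m above the worktop: keep wrist and forearm clear of them when swinging across)
Things that resemble listed ones, but are neither listed nor needed, are in the scene too. Of the things that look like the stopper, take the one that is farthest to the robot's left at the start.

How it is judged:
By the outcome, as a careful person would: the job done as asked, in the order asked, and still so for the second after the job is handed in, with the robot touching nothing.
It also fails if it takes over 115 s, if anything falls off the work surface, if the arm or the gripper's body presses on something with over 40 N, if the wrist force passes 120 N, or if a joint passes its speed limit or range.

### The arm

A 6-joint arm with a two-finger parallel gripper is mounted at the origin on a cart in front of the work surface, level with it; the furniture and walls round the work are solid. World frame = base frame: x ahead of the robot, y to its left, z up, the work surface at z = 0. Lengths are in m, angles in rad, forces in N, time in s.
With the tool pointing down it reaches from about 0.35 to 0.975 m from the base axis. Payload 4.9 kg.
Tool frame: the origin (TCP) lies on the centre line of the jaws, within the pads' length; the fingertips stand 14 mm ahead of it and the grasp point (between the pads) lies 5 mm behind it; x points along the fingers, z is the direction in which the jaws open and shut, and the axes are right-handed (so a half turn about x gives the same grasp; the last joint's range is limited). The gripper opens to 85 mm and grips with 20 to 120 N. Pads are 22 mm wide; open, the fingers measure 114 mm over their backs; the gripper's body (76 mm by 85 mm) begins 54 mm behind the grasp point. The pads swing forward as they close: fully open they stand 13 mm farther back than shut.
Start: joints at [-1.241, 0.053, 1.613, -0, 1.476, -0.119], TCP at [0.271, -0.563, 0.245] pointing down, gripper open.
Joint ranges: [-3.01, 3.01], [-1.01, 2.22], [0.06, 2.58], [-1.02, 4.17], [0.09, 2.62], [-3.14, 3.14]. Speed limits (rad/s): [2.57, 2.57, 3.14, 3.14, 3.14, 3.14].

### API

Orientations are given as a rotation vector (axis times angle).
In Python, from station import ctrl gives the robot as it stands.
- The arm moves only by the tool move_arm, never from a script. Its argument "increments" is a list that holds one entry, the list of rows, each a list of 4 numbers: the shift along the tool's x, y, z in units of 25 cm (1.0 is 25 cm), then the turn about the tool's x in units of 90 degrees (1.0 is 90 degrees). A call has 1 to 20 rows; each row shifts and turns the commanded pose from where the row before left it, along the tool's axes as they then stand; what a row does not reach is not made up. A row lasts 1/12 s, in which the tool goes at most 41.7 mm and 7.16 degrees, less where a joint would pass 70% of its speed; a pose out of reach is approached as far as the arm can. A call with a number of a shift or a turn outside -1 to 1 is refused whole. A call with a gripper value outside its range is refused whole. "gripper" is the closure, from 0 (fully open) to 1 (shut), set as the call begins (left out, the last holds). The fingers move at their own pace and stop on an object; "squeeze" is the grip in N (left out, the last holds). Time passes only in rows, so rows that do not move let the fingers close. It gives the time, the measured TCP pose, the force and the opening at its end, in the units of the state.
- ctrl.get_obs(): the state, without advancing time (a new reading comes with each control period).
- ctrl.get_image(name): name is "scene" or "top" or "wrist"; returns a dict with "pixels" (420x560x3 uint8, red, green, blue), "depth" (420x560 float32, m along the optical axis (not along the pixel's ray), 0 where there is no reading), "K" (3x3 intrinsics, pixels), "extrinsics" (4x4, takes a point from camera to world coordinates); the wrist camera has in their place "tool_from_camera" (4x4, takes a point from camera to tool coordinates, whose origin is the TCP and whose axes are the tool frame's). Camera axes: x right, y up, looking along -z (the intrinsics and any distortion apply to the point x, -y, -z); pixel columns grow to the right and rows downward; lengths in m; the calibration is good to about 2 mm. A picture is of the moment at which its call begins: read the wrist's pose just before it.
- ctrl.finish_job(): hands the job in, once; it reports no verdict.
Trained networks look in the newest picture that a camera, given by its name, has taken for a name from the list of things; names that differ only in an ending like _2 or _b are one class to them, and where a whole thing is asked for, a point or a joint stands for the part that bears it (a point fixed in the world has none). Each returns a list of dicts, best first, with "score" (0 to 1); they miss things now and then, are a little off and sometimes report something else, mostly with a low value. They report only what shows in the picture. A call takes as long as a camera call. They do not tell look-alikes from the thing itself.
- ctrl.trace(camera, target): "region" (420x560 bool, what is visible of it) and "pixel" ([row, column] in pixels, amid what is visible of it).
The state is a dict: "t": time; "q": joint angles; "dq": joint speeds; "effort": joint torques, N m; "tool_pos": TCP position; "tool_rot": TCP orientation; "contact_force": force on the tool from outside, world axes, zero at the start; "wrist_torque": the same for the moment, N m; "opening": finger opening in m.
Only numpy, scipy, OpenCV 4.12 (cv2) and the standard library are available. Lean on these libraries where they do the work, as an engineer would, in place of code of your own. Each camera call takes 0.05 s, during which the arm holds its last target. There are 200 camera calls.

## Working session

There is one attempt and no reset: what is moved stays moved. The work goes in short steps, Python scripts to look and compute and a tool call to move; the robot and the scene stay as the last step left them, time stands still between calls to the robot, and variables do not carry over. Pictures are saved under pics/ and viewed, about 12 in all and at most 16, crops included, and the job is handed in when it is done.

Besides the shell and the picture viewer there is one more tool, called after ">>>" as name(argument=value, ...) on one line, values as JSON. move_arm: Moves the arm, as the interface text tells. Shifts and turns lie within -1 to 1; 1 stands for 25 cm of shift or 90 degrees of turn. Its arguments: {"type":"object","properties":{"increments":{"type":"array","items":{"type":"array","items":{"type":"array","items":{"type":"number","minimum":-1,"maximum":1}}}},"gripper":{"type":"number"},"squeeze":{"type":"number"}},"required":["increments"]}

```bash
mkdir -p pics; python3 - <<'E'
from station import ctrl
import cv2,numpy as np
o=ctrl.get_obs();print({k:np.round(v,3).tolist() for k,v in o.items()})
for n in ("top","scene"):
    im=ctrl.get_image(n);cv2.imwrite(f"pics/{n}0.png",im["pixels"][:,:,::-1]);np.savez(f"{n}0.npz",**im);print(im["K"],im["extrinsics"])
E
```

```text
{'t': 0.0, 'q': [-1.241, 0.053, 1.614, -0.0, 1.476, -0.119], 'dq': [0.001, -0.002, 0.0, -0.0, -0.0, 0.001], 'effort': [0.0, -39.368, -37.018, -0.0, 0.007, 0.0], 'tool_pos': [0.271, -0.563, 0.244], 'tool_rot': [0.874, 1.39, -0.872], 'contact_force': [-0.082, -0.279, -0.553], 'wrist_torque': [-0.056, -0.051, 0.033], 'opening': 0.086}
[[389.43991957   0.         282.45654869]
 [  0.         389.43991957 209.2291152 ]
 [  0.           0.           1.        ]] [[-0.01732534  0.9961765  -0.08562837  0.40228176]
 [-0.99970937 -0.01582341  0.01818793  0.00738391]
 [ 0.01676345  0.08591859  0.99616112  1.00377594]
 [ 0.          0.          0.          1.        ]]
[[478.89690438   0.         271.38380647]
 [  0.         478.89690438 219.1071425 ]
 [  0.           0.           1.        ]] [[ 0.66070371  0.30320731 -0.68668474 -0.31339348]
 [-0.75051873  0.24993451 -0.61176333 -0.70194963]
 [-0.0138649   0.91956406  0.39269543  0.48640811]
 [ 0.          0.          0.          1.        ]]
```

View pics/top0.png

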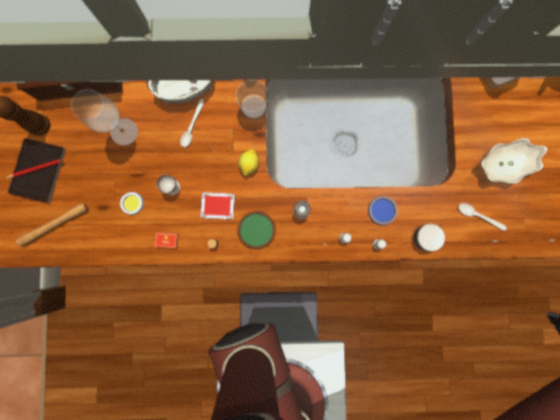

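View pics/scene0.png

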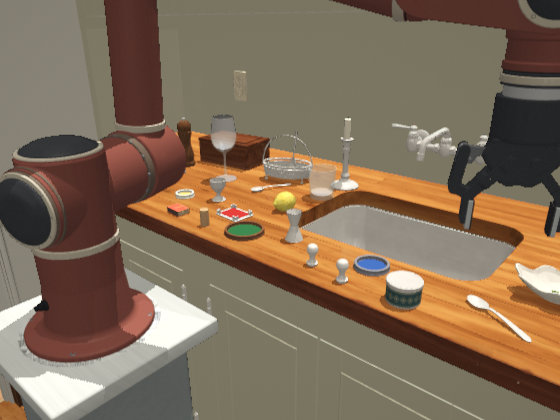

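```bash
cat > h.py <<'E'
import numpy as np,cv2
def world(im):
    d=im["depth"];K=im["K"];v,u=np.mgrid[:d.shape[0],:d.shape[1]]
    p=np.stack([(u-K[0,2])/K[0,0]*d,-(v-K[1,2])/K[1,1]*d,-d],-1)
    E=im["extrinsics"];return p@E[:3,:3].T+E[:3,3]
E
python3 - <<'E'
from station import ctrl
from h import *
im=np.load("top0.npz");W=world(im)
for n in "polish_tin jigger stopper match_box tin_holder jigger_holder stopper_holder match_stand egg_cup lemon".split():
  for c in ["top"]:
    for r in ctrl.trace(c,n):
        m=r["region"]&(im["depth"]>0);P=W[m]
        if len(P)==0: continue
        zt=np.percentile(P[:,2],95);Q=P[P[:,2]>zt-.012];
        (cx,cy),(a,b),t=cv2.minAreaRect(Q[:,:2].astype(np.float32)*1000)
        print(n,round(r["score"],2),np.int32(r["pixel"]),"n",m.sum(),"med",np.round(np.median(P,0),3),"ztop",round(zt,3),"rect",np.round([cx,cy,a,b,t],1))
E
```

```text
polish_tin 0.59 [235 425] n 667 med [ 0.41  -0.371  0.042] ztop 0.045 rect [ 411.4 -375.7   64.8   62.1   89.1]
jigger 0.63 [208 300] n 180 med [ 0.483 -0.058  0.051] ztop 0.068 rect [484.2 -56.1  32.2  32.8  86.7]
stopper 0.64 [238 346] n 85 med [ 0.411 -0.163  0.043] ztop 0.048 rect [ 411.5 -165.3   21.6   20.6   46.3]
match_box 0.72 [241 162] n 328 med [0.414 0.283 0.015] ztop 0.018 rect [414.3 285.3  53.   35.4  83.7]
tin_holder 0.8 [231 256] n 1179 med [0.436 0.058 0.004] ztop 0.013 rect [435.1  57.   95.4  97.8  44. ]
jigger_holder 0.58 [211 382] n 699 med [ 0.481 -0.268  0.004] ztop 0.013 rect [ 480.9 -267.6   74.2   73.9   38.9]
stopper_holder 0.71 [200 133] n 353 med [0.51  0.376 0.005] ztop 0.013 rect [5.084e+02 3.746e+02 4.900e+01 5.220e+01 3.000e-01]
match_stand 0.7 [206 217] n 742 med [0.501 0.157 0.004] ztop 0.01 rect [500.4 157.7  80.7  63.7  85.9]
egg_cup 0.69 [183 167] n 359 med [0.552 0.276 0.037] ztop 0.059 rect [551.1 274.2  44.   42.7  89.7]
lemon 0.96 [161 249] n 375 med [0.604 0.073 0.043] ztop 0.051 rect [609.   74.   45.1  48.5  89.3]
```

Top view shows the tin at (430,238), the jigger at (301,210), and stoppers at (346,239) and (380,244), of which the left one at 346 is wanted. The match box is at (166,240). Holders: tin (256,230), jigger (382,210), stopper (131,203), stand (218,206). The scene view agrees.

```bash
python3 - <<'E'
from station import ctrl
from h import *
from scipy.spatial.transform import Rotation as R
o=ctrl.get_obs();print(np.round(R.from_rotvec(o["tool_rot"]).as_matrix(),4))
im=np.load("top0.npz");W=world(im)
for n,(u,v) in dict(stop2=(380,244),cork=(212,244),spoon=(468,210)).items(): print(n,np.round(W[v,u],3))
# circle fits: holders from rim outer pixels; match things angle by PCA
for n in ["polish_tin","tin_holder","jigger_holder","stopper_holder","match_box","match_stand","jigger","stopper"]:
    r=ctrl.trace("top",n)[0]["region"]&(im["depth"]>0)
    c=max(cv2.findContours(r.astype(np.uint8),0,1)[0],key=len)[:,0]
    p=W[c[:,1],c[:,0]]
    P=W[r];z=np.percentile(P[:,2],95);Q=P[P[:,2]>z-.006][:,:2]
    print(n,"z",z.round(3),"top mean",Q.mean(0).round(4),"extent mid",((Q.max(0)+Q.min(0))/2).round(4),np.ptp(Q,axis=0).round(4))
im=ctrl.get_image("wrist");print(im["tool_from_camera"].round(3),im["K"].round(0).tolist())
E
```

```text
[[ 0.000e+00  9.010e-01  4.339e-01]
 [-0.000e+00  4.339e-01 -9.010e-01]
 [-1.000e+00  0.000e+00  1.000e-04]]
stop2 [ 0.395 -0.249  0.044]
cork [0.402 0.164 0.041]
spoon [ 0.479 -0.493  0.003]
polish_tin z 0.045 top mean [ 0.41   -0.3758] extent mid [ 0.4113 -0.3757] [0.0622 0.0647]
tin_holder z 0.013 top mean [0.4364 0.0577] extent mid [0.4371 0.0588] [0.0943 0.0946]
jigger_holder z 0.013 top mean [ 0.481  -0.2683] extent mid [ 0.4814 -0.2694] [0.0721 0.0728]
stopper_holder z 0.013 top mean [0.5078 0.3737] extent mid [0.5084 0.3747] [0.049  0.0521]
match_box z 0.018 top mean [0.4149 0.2846] extent mid [0.4142 0.2846] [0.036  0.0546]
match_stand z 0.01 top mean [0.5011 0.1571] extent mid [0.4994 0.1571] [0.0625 0.0823]
jigger z 0.068 top mean [ 0.4774 -0.0568] extent mid [ 0.4824 -0.056 ] [0.0296 0.0322]
stopper z 0.048 top mean [ 0.4118 -0.1668] extent mid [ 0.4111 -0.1658] [0.0198 0.0196]
[[ 0.001  0.276 -0.961 -0.13 ]
 [-0.     0.961  0.276  0.071]
 [ 1.    -0.     0.001  0.   ]
 [ 0.     0.     0.     1.   ]] [[346.0, 0.0, 279.0], [0.0, 346.0, 203.0], [0.0, 0.0, 1.0]]
```

>>> move_arm(increments=[[[0.03,0,0,-0.0714],[0.03,0,0,-0.0714],[0.03,0,0,-0.0714],[0.03,0,0,-0.0714],[0.03,0,0,-0.0714],[0.03,0,0,-0.0714],[0.03,0,0,-0.0714],[0.03,0,0,-0.0714],[0.03,0,0,-0.0714],[0.03,0,0,-0.0714],[0,0.08,0.06,0],[0,0.08,0.06,0],[0,0.08,0.06,0],[0,0.08,0.06,0],[0,0.08,0.06,0],[0,0.08,0.06,0],[0,0.08,0.06,0],[0,0.08,0.06,0],[0,0.08,0.06,0],[0,0.028,0.02,0]]], gripper=0, squeeze=40)

```text
t: 2.72
tool_pos: [0.4127, -0.3739, 0.1704]
tool_rot: [-0.001, 1.57, 0.002]
contact_force: [-0.5, 0.5, 0.6]
opening: 0.0852
```

```bash
cat >> h.py <<'E'
from scipy.spatial.transform import Rotation as R
def state(ctrl):
    o=ctrl.get_obs();M=R.from_rotvec(o["tool_rot"]).as_matrix()
    print("t",round(o["t"],2),"pos",o["tool_pos"].round(4) if hasattr(o["tool_pos"],"round") else np.round(o["tool_pos"],4),"yaw",np.degrees(np.arctan2(M[1,2],M[0,2])).round(2),"tilt",M[2].round(3),"F",np.round(o["contact_force"],1),"open",round(o["opening"],4))
    T=np.eye(4);T[:3,:3]=M;T[:3,3]=o["tool_pos"];return T
def wrist(ctrl,names,png=None):
    T=state(ctrl);im=dict(ctrl.get_image("wrist"));im["extrinsics"]=T@im["tool_from_camera"];W=world(im)
    if png: cv2.imwrite(png,im["pixels"][:,:,::-1])
    for n in names:
        for r in ctrl.trace("wrist",n):
            m=r["region"]&(im["depth"]>0)
            if m.sum()<20: continue
            P=W[m];z=np.percentile(P[:,2],95);Q=P[P[:,2]>z-.006][:,:2]
            (a,b),(w,h),t=cv2.minAreaRect(Q.astype(np.float32)*1000)
            print(n,round(r["score"],2),np.int32(r["pixel"]),m.sum(),"ztop",z.round(3),"mean",Q.mean(0).round(4),"rect",np.round([a,b,w,h,t],1))
    return im,W
E
python3 - <<'E'
from station import ctrl
from h import *
wrist(ctrl,["polish_tin","stopper","jigger_holder"],"pics/w1.png")
E
```

```text
t 2.72 pos [ 0.4127 -0.3739  0.1704] yaw 0.11 tilt [-1.     0.001  0.001] F [-0.5  0.5  0.6] open 0.0852
polish_tin 0.78 [199 274] 5887 ztop 0.045 mean [ 0.4108 -0.3763] rect [ 4.108e+02 -3.772e+02  6.590e+01  6.590e+01  3.000e-01]
stopper 0.16 [ 57 365] 7843 ztop 0.014 mean [ 0.4828 -0.2679] rect [ 482.4 -269.8   72.9   72.3   24.4]
jigger_holder 0.66 [ 58 365] 7903 ztop 0.014 mean [ 0.4829 -0.2677] rect [ 482.1 -269.5   73.3   72.2   50.9]
```

>>> move_arm(increments=[[[0.08,-0.01,-0.008,0],[0.09,0,0,0],[0.09,0,0,0],[0.09,0,0,0],[0.08,0,0,0],[0.06,0,0,0],[0.035,0,0,0],[0.02,0,0,0],[0,0,0,0],[0,0,0,0]]])

```text
t: 3.75
tool_pos: [0.4093, -0.3795, 0.0348]
tool_rot: [0.0, 1.57, -0.002]
contact_force: [-0.4, -0.4, 0.1]
opening: 0.0855
```

>>> move_arm(increments=[[[0,0.01,0.006,0],[0,0,0,0],[0,0,0,0],[0,0,0,0],[0,0,0,0],[0,0,0,0],[0,0,0,0],[0,0,0,0],[0,0,0,0],[0,0,0,0]]], gripper=1, squeeze=40)

```text
t: 4.58
tool_pos: [0.4116, -0.3769, 0.036]
tool_rot: [-0.001, 1.569, -0.002]
contact_force: [-1.9, 1.0, 5.9]
opening: 0.0634
```

>>> move_arm(increments=[[[-0.05,0,0,0],[-0.1,0,0,0],[-0.12,0,0,0],[-0.1,0.05,0,0],[-0.05,0.1,0,0],[0,0.12,0.01,0],[0,0.12,0.01,0],[0,0.12,0.01,0],[0,0.12,0.01,0],[0,0.12,0.01,0],[0,0.12,0.01,0],[0,0.12,0.01,0],[0,0.12,0.01,0],[0,0.12,0.01,0],[0,0.12,0.01,0],[0,0.12,0,0],[0,0.12,0,0],[0,0.1,0,0],[0,0.05,0,0],[0,0,0,0]]])

```text
t: 6.25
tool_pos: [0.4353, 0.0611, 0.1393]
tool_rot: [-0.002, 1.571, 0.003]
contact_force: [0.1, 0.2, -2.6]
opening: 0.0634
```

```bash
python3 - <<'E'
from station import ctrl
from h import *
wrist(ctrl,["polish_tin","tin_holder"],"pics/w2.png")
E
```

```text
t 6.25 pos [0.4353 0.0611 0.1393] yaw 0.2 tilt [-1.     0.001  0.   ] F [ 0.1  0.2 -2.6] open 0.0634
tin_holder 0.84 [175 282] 6113 ztop 0.014 mean [0.4391 0.0829] rect [438.5  75.3  61.6  95.7  86.6]
```

View pics/w2.png

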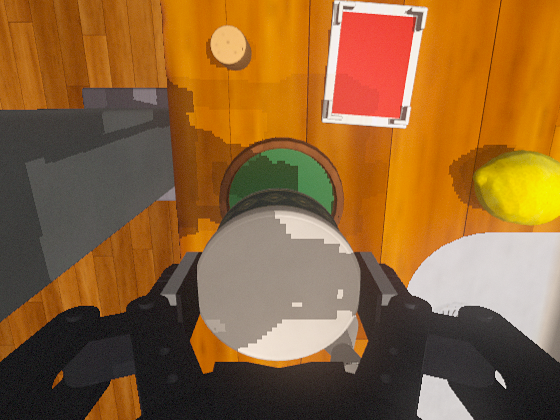

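>>> move_arm(increments=[[[0.06,-0.008,0.008,0],[0.08,0,0,0],[0.08,0,0,0],[0.07,0,0,0],[0.05,0,0,0],[0.025,0,0,0],[0.01,0,0,0],[0,0,0,0],[0,0,0,0]]])

```text
t: 7.15
tool_pos: [0.4387, 0.0564, 0.0462]
tool_rot: [0.001, 1.569, -0.001]
contact_force: [0.1, -0.3, -2.1]
opening: 0.0634
```

Lower the last few mm, then open.

>>> move_arm(increments=[[[0.012,0.004,-0.004,0],[0.008,0,0,0],[0.004,0,0,0],[0,0,0,0]]])

```text
t: 7.48
tool_pos: [0.4373, 0.0579, 0.04]
tool_rot: [0.0, 1.57, -0.0]
contact_force: [-2.6, 0.4, 2.1]
opening: 0.0633
```

>>> move_arm(increments=[[[0,0,0,0],[0,0,0,0],[0,0,0,0],[0,0,0,0],[0,0,0,0],[0,0,0,0],[0,0,0,0],[-0.04,0,0,0],[-0.1,0,0,0],[-0.12,0,0,0],[-0.12,0,0,0],[-0.1,0,0,0],[-0.05,0,0,0],[0,0,0,0]]], gripper=0)

```text
t: 8.65
tool_pos: [0.4392, 0.0578, 0.1761]
tool_rot: [0.0, 1.563, -0.001]
contact_force: [0.0, -0.6, 0.3]
opening: 0.0857
```

```bash
python3 - <<'E'
from station import ctrl
from h import *
wrist(ctrl,["polish_tin","tin_holder","jigger"])
E
```

```text
t 8.65 pos [0.4392 0.0578 0.1761] yaw -0.02 tilt [-1.    -0.     0.008] F [ 0.  -0.6  0.3] open 0.0857
polish_tin 0.92 [195 274] 5920 ztop 0.049 mean [0.4372 0.0585] rect [437.5  57.2  66.5  66.   88. ]
tin_holder 0.92 [154 276] 3613 ztop 0.014 mean [0.4386 0.0723] rect [437.9  62.2  87.3  96.   83.6]
tin_holder 0.38 [324 331] 2957 ztop 0.07 mean [ 0.4883 -0.0613] rect [480.8  -3.2  35.9 147.1   6.6]
tin_holder 0.26 [197 271] 5916 ztop 0.049 mean [0.4373 0.0585] rect [437.4  57.3  66.2  65.7  71. ]
jigger 0.94 [325 329] 2910 ztop 0.07 mean [ 0.4887 -0.062 ] rect [480.9  -3.2  35.4 147.1   6.8]
```

>>> move_arm(increments=[[[0,-0.05,0.02,0],[0,-0.1,0.04,0],[0,-0.12,0.05,0],[0,-0.1,0.04,0],[0,-0.06,0.02,0],[0,-0.03,0.01,0],[0,0,0,0],[0,0,0,0]]])

```text
t: 9.52
tool_pos: [0.481, -0.0567, 0.1703]
tool_rot: [0.002, 1.574, 0.0]
contact_force: [0.4, -0.1, 0.3]
opening: 0.0856
```

```bash
python3 - <<'E'
from station import ctrl
from h import *
wrist(ctrl,["jigger"],"pics/w3.png")
E
```

```text
t 9.52 pos [ 0.481  -0.0567  0.1703] yaw -0.05 tilt [-1.     0.001 -0.003] F [ 0.4 -0.1  0.3] open 0.0856
jigger 0.56 [204 287] 2959 ztop 0.07 mean [ 0.4874 -0.0615] rect [ 4.871e+02 -5.740e+01  3.500e+01  3.650e+01  3.000e-01]
```

View pics/w3.png

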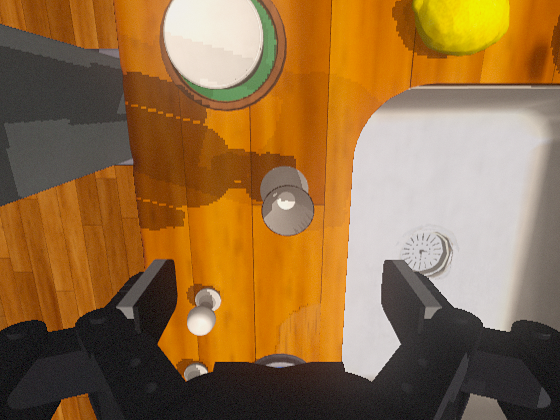

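The view shows the jigger's rim at (287,210). The tin sits inside its holder at top left, and the wanted stopper is at (204,310).

```bash
cat >> h.py <<'E'
def ray(im,u,v,z):
    K=im["K"];E=im["extrinsics"];d=E[:3,:3]@np.array([(u-K[0,2])/K[0,0],-(v-K[1,2])/K[1,1],-1]);return E[:3,3]+d*(z-E[2,3])/d[2]
E
python3 - <<'E'
from station import ctrl
from h import *
im,W=wrist(ctrl,[])
for u,v in [(287.5,185),(287.5,236.5),(261,210),(314,210)]:print(ray(im,u,v,.07).round(4))
E
```

```text
t 9.62 pos [ 0.4813 -0.0562  0.171 ] yaw 0.03 tilt [-1.     0.001 -0.001] F [ 0.1 -1.1  1.1] open 0.0853
[ 0.4876 -0.0391  0.07  ]
[ 0.4879 -0.0767  0.07  ]
[ 0.4693 -0.057   0.07  ]
[ 0.5062 -0.0569  0.07  ]
```

>>> move_arm(increments=[[[0.06,-0.006,0.024,0],[0.08,0,0,0],[0.08,0,0,0],[0.08,0,0,0],[0.08,0,0,0],[0.06,0,0,0],[0.03,0,0,0],[0.014,0,0,0],[0,0,0,0],[0,0,0,0]]])

```text
t: 10.5
tool_pos: [0.4886, -0.0586, 0.0517]
tool_rot: [-0.0, 1.569, -0.0]
contact_force: [0.1, -0.6, 0.6]
opening: 0.0857
```

>>> move_arm(increments=[[[0,0,0,0],[0,0,0,0],[0,0,0,0],[0,0,0,0],[0,0,0,0],[0,0,0,0],[0,0,0,0],[0,0,0,0],[0,0,0,0],[0,0,0,0]]], gripper=1, squeeze=35)

```text
t: 11.33
tool_pos: [0.4885, -0.0589, 0.0516]
tool_rot: [-0.0, 1.57, -0.001]
contact_force: [-0.8, -0.1, 5.2]
opening: 0.0367
```

>>> move_arm(increments=[[[-0.05,0,0,0],[-0.1,0,0,0],[-0.12,0,0,0],[-0.1,-0.04,0,0],[-0.06,-0.08,0,0],[0,-0.1,-0.013,0],[0,-0.12,-0.013,0],[0,-0.12,0,0],[0,-0.12,0,0],[0,-0.12,0,0],[0,-0.08,0,0],[0,-0.04,0,0],[0,-0.02,0,0],[0,0,0,0],[0,0,0,0]]])

```text
t: 12.58
tool_pos: [0.4812, -0.2677, 0.1578]
tool_rot: [0.001, 1.572, 0.001]
contact_force: [-0.3, -0.2, -1.0]
opening: 0.0369
```

```bash
python3 - <<'E'
from station import ctrl
from h import *
wrist(ctrl,["jigger","jigger_holder"],"pics/w4.png")
E
```

```text
t 12.58 pos [ 0.4812 -0.2677  0.1578] yaw 0.0 tilt [-1.     0.001 -0.001] F [-0.3 -0.2 -1. ] open 0.0369
jigger 0.64 [280 277] 11014 ztop 0.177 mean [ 0.4821 -0.2724] rect [ 482.  -266.4   36.5   37.    27.8]
jigger_holder 0.7 [183 279] 4479 ztop 0.014 mean [ 0.4836 -0.2557] rect [ 483.4 -261.2   57.1   73.4   84.8]
```

View pics/w4.png

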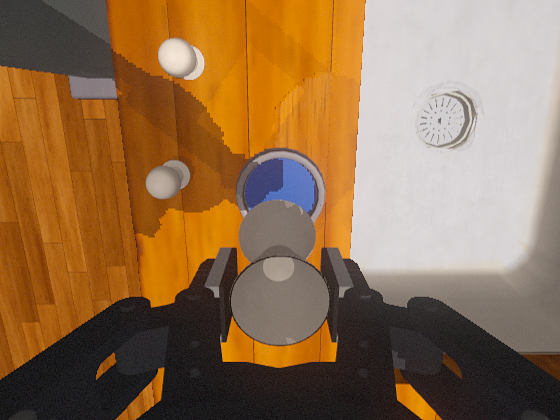

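>>> move_arm(increments=[[[0.06,-0.004,0.005,0],[0.08,0,0,0],[0.08,0,0,0],[0.07,0,0,0],[0.05,0,0,0],[0.03,0,0,0],[0.02,0,0,0],[0.008,0,0,0],[0.004,0,0,0],[0,0,0,0],[0,0,0,0]]])

```text
t: 13.65
tool_pos: [0.4832, -0.2701, 0.0588]
tool_rot: [-0.0, 1.569, -0.001]
contact_force: [0.3, 0.0, -1.1]
opening: 0.0373
```

>>> move_arm(increments=[[[0.006,0,0,0],[0.006,0,0,0],[0.002,0,0,0],[0,0,0,0]]])

```text
t: 13.98
tool_pos: [0.4831, -0.2702, 0.0556]
tool_rot: [-0.0, 1.57, -0.001]
contact_force: [-1.5, 0.9, 4.8]
opening: 0.0368
```

>>> move_arm(increments=[[[0,0,0,0],[0,0,0,0],[0,0,0,0],[0,0,0,0],[0,0,0,0],[0,0,0,0],[0,0,0,0],[-0.04,0,0,0],[-0.08,0,0,0],[-0.12,0,0,0],[-0.12,0,0,0],[-0.08,0,0,0],[-0.03,0,0,0],[0,0,0,0]]], gripper=0.2)

```text
t: 15.15
tool_pos: [0.4839, -0.2707, 0.1752]
tool_rot: [-0.002, 1.566, -0.003]
contact_force: [-0.6, -0.1, 0.4]
opening: 0.0681
```

```bash
python3 - <<'E'
from station import ctrl
from h import *
wrist(ctrl,["jigger","jigger_holder","stopper"])
E
```

```text
t 15.15 pos [ 0.4839 -0.2707  0.1752] yaw -0.02 tilt [-1.    -0.003  0.005] F [-0.6 -0.1  0.4] open 0.0681
jigger 0.9 [198 279] 2935 ztop 0.075 mean [ 0.4838 -0.2731] rect [ 484.1 -269.    35.4   36.4    4.8]
jigger_holder 0.91 [161 269] 2975 ztop 0.014 mean [ 0.482  -0.2588] rect [ 482.4 -264.5   73.4   63.3    3.4]
stopper 0.65 [ 54 182] 1318 ztop 0.049 mean [ 0.414  -0.1679] rect [ 413.4 -167.7   21.5   21.8   60. ]
stopper 0.63 [169 169] 1103 ztop 0.049 mean [ 0.3973 -0.2524] rect [ 396.6 -252.7   21.1   21.1   87.8]
```

>>> move_arm(increments=[[[0,0.05,-0.03,0],[0,0.08,-0.06,0],[0,0.1,-0.07,0],[0,0.09,-0.06,0],[0,0.06,-0.04,0],[0,0.03,-0.02,0],[0,0.005,-0.005,0],[0,0,0,0],[0,0,0,0]]], gripper=0.3)

```text
t: 16.1
tool_pos: [0.4117, -0.1664, 0.1716]
tool_rot: [0.0, 1.571, -0.001]
contact_force: [-0.2, -0.0, -0.8]
opening: 0.0597
```

```bash
python3 - <<'E'
from station import ctrl
from h import *
wrist(ctrl,["stopper"],"pics/w5.png")
E
```

```text
t 16.1 pos [ 0.4117 -0.1664  0.1716] yaw -0.04 tilt [-1. -0. -0.] F [-0.2 -0.  -0.8] open 0.0597
stopper 0.83 [283 257] 988 ztop 0.049 mean [ 0.3963 -0.2505] rect [ 396.3 -251.4   20.1   20.1   41.3]
stopper 0.77 [193 276] 944 ztop 0.049 mean [ 0.4129 -0.1663] rect [ 412.9 -166.9   20.8   21.5   67.1]
```

View pics/w5.png

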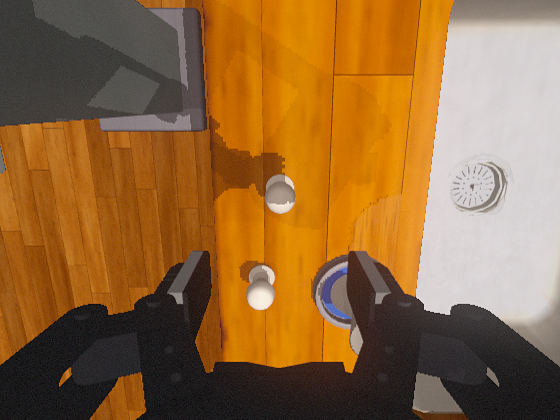

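The wanted stopper is at (280,193), with the look-alike at (260,292), 85 mm away and clear of the fingers.

>>> move_arm(increments=[[[0.06,-0.003,0.004,0],[0.1,0,0,0],[0.1,0,0,0],[0.1,0,0,0],[0.08,0,0,0],[0.06,0,0,0],[0.04,0,0,0],[0.018,0,0,0],[0.01,0,0,0],[0,0,0,0],[0,0,0,0]]])

```text
t: 17.12
tool_pos: [0.4131, -0.1672, 0.0308]
tool_rot: [-0.0, 1.569, -0.001]
contact_force: [0.5, 0.5, 0.0]
opening: 0.0595
```

>>> move_arm(increments=[[[0,0,0,0],[0,0,0,0],[0,0,0,0],[0,0,0,0],[0,0,0,0],[0,0,0,0],[0,0,0,0],[0,0,0,0],[0,0,0,0]]], gripper=1, squeeze=35)

```text
t: 17.87
tool_pos: [0.413, -0.167, 0.0306]
tool_rot: [-0.0, 1.57, -0.001]
contact_force: [-0.2, 0.5, 6.0]
opening: 0.0231
```

>>> move_arm(increments=[[[-0.05,0,0,0],[-0.1,0,0,0],[-0.13,0,0,0],[-0.13,0,0,0],[-0.1,0.04,0,0],[-0.05,0.08,0.01,0],[0,0.12,0.03,0],[0,0.13,0.03,0],[0,0.13,0.03,0],[0,0.13,0.03,0],[0,0.13,0.03,0],[0,0.13,0.03,0],[0,0.13,0.03,0],[0,0.13,0.03,0],[0,0.13,0.03,0],[0,0.13,0.03,0],[0,0.13,0.03,0],[0,0.13,0.02,0],[0,0.13,0.02,0],[0,0.13,0,0]]])

```text
t: 19.53
tool_pos: [0.5075, 0.3173, 0.1688]
tool_rot: [-0.0, 1.572, -0.001]
contact_force: [0.9, -0.4, -1.1]
opening: 0.0228
```

>>> move_arm(increments=[[[0,0.12,0,0],[0,0.08,0,0],[0,0.05,0,0],[0,0.02,0,0],[0,0,0,0],[0,0,0,0]]])

```text
t: 20.03
tool_pos: [0.5075, 0.3824, 0.1694]
tool_rot: [-0.0, 1.571, -0.001]
contact_force: [-0.1, -0.2, -0.9]
opening: 0.0229
```

```bash
python3 - <<'E'
from station import ctrl
from h import *
wrist(ctrl,["stopper","stopper_holder","match_box"],"pics/w6.png")
E
```

```text
t 20.03 pos [0.5075 0.3824 0.1694] yaw -0.05 tilt [-1.    -0.001 -0.001] F [-0.1 -0.2 -0.9] open 0.0229
stopper 0.9 [275 277] 4425 ztop 0.187 mean [0.5082 0.3843] rect [508.1 382.6  21.8  22.   41.5]
stopper_holder 0.84 [198 279] 3280 ztop 0.014 mean [0.5111 0.3765] rect [511.1 375.7  54.4  53.5  17.2]
match_box 0.64 [283 178] 1671 ztop 0.018 mean [0.4181 0.2973] rect [435.6 340.2 138.2  42.4  66.2]
```

View pics/w6.png

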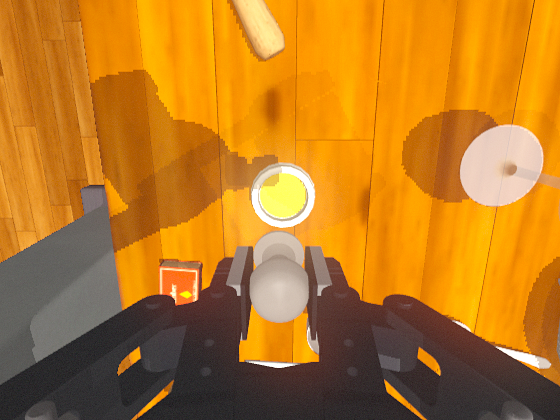

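>>> move_arm(increments=[[[0.04,-0.028,0.01,0],[0.08,0,0,0],[0.1,0,0,0],[0.1,0,0,0],[0.08,0,0,0],[0.06,0,0,0],[0.04,0,0,0],[0.02,0,0,0],[0.01,0,0,0],[0,0,0,0],[0,0,0,0]]])

```text
t: 21.15
tool_pos: [0.511, 0.3768, 0.0386]
tool_rot: [0.001, 1.569, 0.0]
contact_force: [0.8, -0.7, -1.4]
opening: 0.0231
```

>>> move_arm(increments=[[[0.006,-0.004,0,0],[0.006,0,0,0],[0.004,0,0,0],[0.002,0,0,0],[0,0,0,0]]])

```text
t: 21.57
tool_pos: [0.5108, 0.3757, 0.0347]
tool_rot: [0.001, 1.57, 0.0]
contact_force: [-2.0, -2.1, 6.7]
opening: 0.0228
```

>>> move_arm(increments=[[[0,0,0,0],[0,0,0,0],[0,0,0,0],[0,0,0,0],[0,0,0,0],[0,0,0,0],[0,0,0,0],[-0.04,0,0,0],[-0.08,0,0,0],[-0.12,0,0,0],[-0.12,0,0,0],[-0.1,0,0,0],[-0.06,0,0,0],[-0.03,0,0,0],[0,0,0,0]]], gripper=0.4)

```text
t: 22.82
tool_pos: [0.511, 0.3758, 0.1727]
tool_rot: [0.002, 1.567, 0.001]
contact_force: [0.3, 0.3, -0.0]
opening: 0.0508
```

```bash
python3 - <<'E'
from station import ctrl
from h import *
wrist(ctrl,["stopper","stopper_holder"])
E
```

```text
t 22.82 pos [0.511  0.3758 0.1727] yaw -0.02 tilt [-1.     0.002  0.003] F [ 0.3  0.3 -0. ] open 0.0508
stopper 0.84 [193 278] 1034 ztop 0.053 mean [0.5113 0.3763] rect [511.3 375.4  21.5  21.6   0.7]
stopper_holder 0.59 [178 280] 2302 ztop 0.014 mean [0.5112 0.377 ] rect [511.4 375.7  53.9  53.6  89.3]
```

>>> move_arm(increments=[[[0,-0.04,-0.04,0],[0,-0.08,-0.08,0],[0,-0.09,-0.1,0],[0,-0.08,-0.09,0],[0,-0.05,-0.05,0],[0,-0.02,-0.02,0],[0,0,0,0],[0,0,0,0]]], gripper=0.2)

```text
t: 23.63
tool_pos: [0.4151, 0.2854, 0.1696]
tool_rot: [0.001, 1.571, -0.001]
contact_force: [0.3, -0.0, 0.3]
opening: 0.0687
```

```bash
python3 - <<'E'
from station import ctrl
from h import *
wrist(ctrl,["match_box"],"pics/w7.png")
E
```

```text
t 23.63 pos [0.4151 0.2854 0.1696] yaw -0.04 tilt [-1.    -0.    -0.001] F [ 0.3 -0.   0.3] open 0.0687
match_box 0.71 [189 278] 2677 ztop 0.018 mean [0.4155 0.2861] rect [415.4 285.   53.4  35.9  85. ]
```

View pics/w7.png

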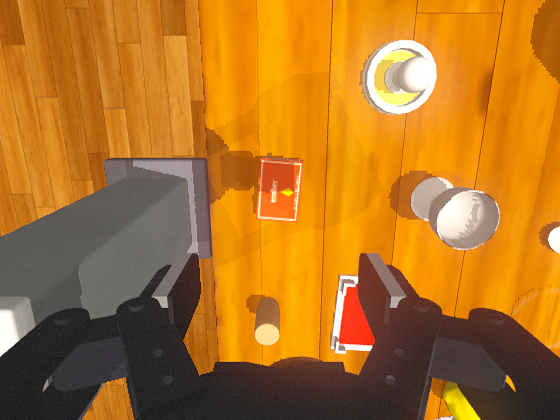

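The box at (279,189) lies between the jaws, the stopper stands in its holder at (405,75), and the egg cup is untouched.

>>> move_arm(increments=[[[0.06,0,0,0.056],[0.1,0,0,0],[0.1,0,0,0],[0.1,0,0,0],[0.09,0,0,0],[0.07,0,0,0],[0.04,0,0,0],[0.02,0,0,0],[0.01,0,0,0],[0.005,0,0,0],[0,0,0,0],[0,0,0,0]]])

```text
t: 24.73
tool_pos: [0.416, 0.2858, 0.0227]
tool_rot: [0.07, 1.568, -0.069]
contact_force: [0.3, 0.0, 0.6]
opening: 0.0682
```

>>> move_arm(increments=[[[0,0,0,0],[0,0,0,0],[0,0,0,0],[0,0,0,0],[0,0,0,0],[0,0,0,0],[0,0,0,0],[0,0,0,0],[0,0,0,0]]], gripper=1, squeeze=25)

```text
t: 25.48
tool_pos: [0.4157, 0.2856, 0.0224]
tool_rot: [0.07, 1.569, -0.069]
contact_force: [-0.1, -0.2, 5.7]
opening: 0.0365
```

>>> move_arm(increments=[[[-0.05,0,0,0],[-0.1,0,0,0],[-0.12,0,0,0],[-0.12,0,0,0],[-0.06,0,0,0],[-0.02,-0.04,0.04,0],[0,-0.08,0.06,0],[0,-0.1,0.08,0],[0,-0.1,0.08,0],[0,-0.08,0.06,0],[0,-0.05,0.04,0],[0,-0.03,0.02,0],[0,0,0,0],[0,0,0,0]]])

```text
t: 26.65
tool_pos: [0.4986, 0.1575, 0.1385]
tool_rot: [0.07, 1.571, -0.07]
contact_force: [0.6, -0.6, -0.7]
opening: 0.0364
```

```bash
python3 - <<'E'
from station import ctrl
from h import *
wrist(ctrl,["match_box","match_stand"],"pics/w8.png")
E
```

```text
t 26.65 pos [0.4986 0.1575 0.1385] yaw -5.1 tilt [-1.     0.    -0.001] F [ 0.6 -0.6 -0.7] open 0.0364
match_box 0.74 [266 278] 10040 ztop 0.134 mean [0.4992 0.1591] rect [498.9 157.   53.8  36.2  85. ]
match_stand 0.83 [177 281] 5131 ztop 0.009 mean [0.5033 0.1748] rect [502.8 171.   54.4  64.1  86.2]
```

View pics/w8.png

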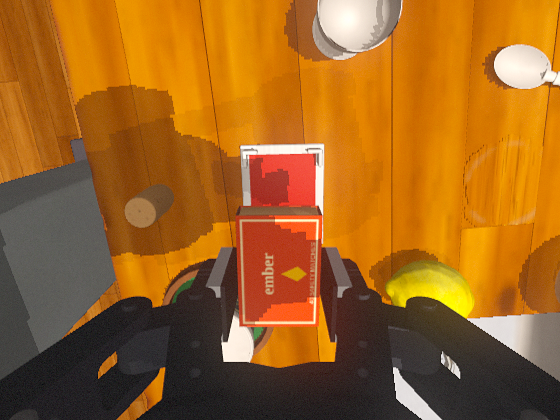

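>>> move_arm(increments=[[[0.04,0,0.009,-0.011],[0.08,0,0,0],[0.1,0,0,0],[0.08,0,0,0],[0.06,0,0,0],[0.04,0,0,0],[0.02,0,0,0],[0.012,0,0,0],[0.006,0,0,0],[0,0,0,0],[0,0,0,0]]])

```text
t: 27.72
tool_pos: [0.5021, 0.1574, 0.0305]
tool_rot: [0.056, 1.568, -0.055]
contact_force: [0.5, -0.3, 0.5]
opening: 0.0365
```

>>> move_arm(increments=[[[0.006,0,-0.002,0],[0.006,0,0,0],[0.003,0,0,0],[0.001,0,0,0],[0,0,0,0]]])

```text
t: 28.13
tool_pos: [0.5011, 0.1573, 0.0263]
tool_rot: [0.056, 1.57, -0.056]
contact_force: [-2.2, -0.7, 4.8]
opening: 0.0363
```

>>> move_arm(increments=[[[0,0,0,0],[0,0,0,0],[0,0,0,0],[0,0,0,0],[0,0,0,0],[0,0,0,0],[0,0,0,0],[-0.04,0,0,0],[-0.08,0,0,0],[-0.12,0,0,0],[-0.12,0,0,0],[-0.1,0,0,0],[-0.08,0,0,0],[-0.03,0,0,0],[0,0,0,0]]], gripper=0.3)

```text
t: 29.38
tool_pos: [0.5024, 0.1575, 0.1713]
tool_rot: [0.057, 1.564, -0.055]
contact_force: [-0.7, -0.2, 0.9]
opening: 0.0599
```

```bash
python3 - <<'E'
from station import ctrl
from h import *
im,W=wrist(ctrl,["match_box","match_stand"],"pics/w9.png")
t=ctrl.get_image("top")["pixels"];cv2.imwrite("pics/top9.png",t[:,:,::-1])
im=ctrl.get_image("top");W=world(im);o=np.load("top0.npz");W0=world(o)
for n in ["polish_tin","jigger","stopper","match_box","egg_cup","lemon"]:
    for r in ctrl.trace("top",n):
        P=W[r["region"]];print(n,round(r["score"],2),np.median(P,0).round(3),np.percentile(P[:,2],95).round(3))
a=t[130:270,60:480];cv2.imwrite("pics/end.png",cv2.resize(a[:,:,::-1],(800,267),interpolation=3))
E
```

```text
t 29.38 pos [0.5024 0.1575 0.1713] yaw -4.08 tilt [-1.     0.001  0.006] F [-0.7 -0.2  0.9] open 0.0599
match_box 0.79 [194 275] 2725 ztop 0.022 mean [0.5015 0.1577] rect [501.3 157.   52.6  35.9  86. ]
match_stand 0.74 [159 276] 3786 ztop 0.014 mean [0.5009 0.1584] rect [501.8 157.4  76.   58.4  86.7]
polish_tin 0.57 [0.435 0.058 0.047] 0.049
jigger 0.54 [ 0.481 -0.267  0.045] 0.072
stopper 0.42 [0.508 0.377 0.05 ] 0.053
match_box 0.55 [0.498 0.139 0.019] 0.022
lemon 0.66 [0.605 0.074 0.043] 0.051
```

View pics/w9.png

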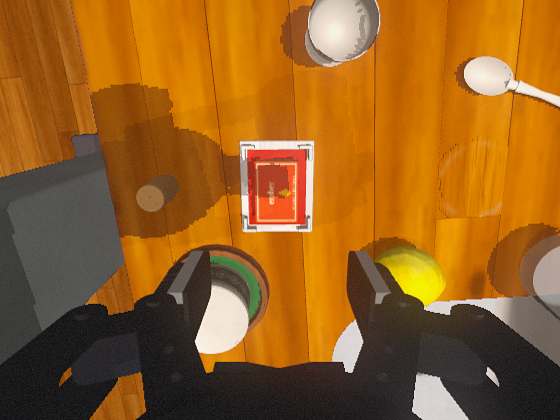

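View pics/end.png

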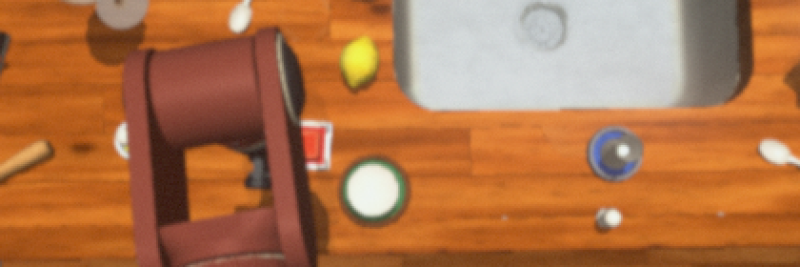

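All four things are in their holders and the gripper is clear. The box is centred between the guards at (277,190) in the wrist view. Handing in.

```bash
python3 -c "
from station import ctrl
print(ctrl.finish_job())"
```

```text
the job is handed in; nothing more can be done
None
```

All four things are in their holders, placed in the order asked (tin, jigger, stopper, match box), and the job was handed in at about 30 s of the 115 s allowed. `finish_job` gave no verdict, as expected. For the stopper I took the left one of the two look-alikes.

- **Placement:** wrist-camera checks after each release put each thing within about 2 mm of its holder's centre, except the tin. Its holder was partly hidden in that check, but the tin sat within 1 mm of the centre I had measured for the holder.
- **Seating:** tin, jigger and stopper tops were 4–5 mm higher than when standing on the worktop, which fits them sitting flat on the felt. The box top also rose 4 mm, and its angle is within 1° of the stand's.
- **Match box height:** its top read about 18 mm before I moved it, against the listed 15 mm. The difference was the same after placing.
- **Bystanders:** the lemon's measured position did not change. The egg cup was hidden by the arm in the last top view, so I only saw it standing in the wrist pictures; I did not measure it again. I never touched either one.
- **Forces:** the highest reading I saw after any move was about 7 N.

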